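# Pack the repair kit into the case tray

### The job

Pack the denture repair kit into the blue tray, each thing upright in the pocket shaped for it: the square amber bottle, the dropper bottle, the small open dish and the bur stand. The square bottle's cap was left loose, so keep that bottle upright and screw its cap clockwise until it stops; its square pocket will keep it from turning. The round amber bottle, the sanding block and the mixing cup do not belong to the kit: leave them where they stand.

Things in the scene. Friction and masses are not known exactly. Their poses are not given: they have to be found in the camera images.
- liquid_bottle: kit: SQUARE amber bottle, 46 x 46 mm, pale labels, straight up to z 73 mm, then a sloping shoulder and round neck; 106 mm tall with its black cap; 0.15 to 0.25 kg. Origin: centre of the underside, z up, x and y square to its sides. Grip the straight sides at 40 to 70 mm height: the lowest 24 mm go into the pocket.
- liquid_cap (a joint): screw cap of the square bottle, rad: 0 = home (firm stop), positive = unscrewed; clockwise from above tightens (value falls) and lowers it 0.8 mm per rad. Black, ribbed, 30 mm across, from 86 to 106 mm above the bottle's origin; the shoulder under it is 41 mm wide at 75 mm height, 26 mm at 83. Stiff (0.04 N m): a free bottle turns along; in its pocket only by 0.2 rad.
- dropper_bottle: kit: small round brown bottle with a black pointed dropper top, body 34 mm across and 55 mm high, 79 mm high in all, 0.06 kg. Origin: centre of the underside, z up. Grip the body above 26 mm: the lowest 24 mm go into the pocket.
- dappen_dish: kit: small open blue-green mixing dish, round, 43 mm across, 18 mm high, 0.05 kg. Origin: centre of the underside, z up. Grip it across the outside, above 9 mm: the lowest 8 mm go into the pocket.
- bur_block: kit: bur stand, a light metal block 30 mm (its x) by 62 mm (its y), 20 mm high, with burs standing up from it to 53 mm. Origin: centre of the underside, z up. Grip it across the 30 mm, above 9 mm: the lowest 8 mm go into the pocket. 0.12 kg.
- bottle_insert: taller grey insert fixed in the blue tray, beside the other: 88 (x) by 216 (y), 30 mm high. Origin: centre of its underside, z up. Pockets 24 mm deep (floor at z 6, rims chamfered 3 mm): a square one, 51 x 51 mm, at x 0, y +55 mm, for the square bottle; a round one, 40 mm across, at x 0, y -55 mm, for the dropper bottle.
- small_insert: lower grey insert fixed in the blue tray, beside the other: 88 (x) by 216 (y), 14 mm high. Origin: centre of its underside, z up. Pockets 8 mm deep (floor at z 6, rims chamfered 3 mm): a round one, 49 mm across, at x 0, y +55 mm, for the dish; an oblong one, 36 (x) by 68 mm (y), at x 0, y -55 mm, for the bur stand (its y along the insert's y, either way round).
- round_bottle: look-alike, not of the kit: ROUND amber bottle with a black cap, 53 mm across, 105 mm tall. Origin: centre of the underside. Loose; leave it.
- sanding_block: look-alike, not of the kit: plain blue block 34 x 66 mm, 22 mm high. Origin: centre of the underside. Loose; leave it.
- mix_cup: look-alike, not of the kit: open white cup, 64 mm across, 56 mm tall, light. Origin: centre of the underside. Loose; leave it.
Things that resemble listed ones, but are neither listed nor needed, are in the scene too. What is shaped like the dropper_bottle but green is not meant.

How it is judged:
By the outcome, as a careful person would: the job done as asked, in the order asked, and still so for the second after the job is handed in, with the robot touching nothing.
It also fails if it takes over 134 s, if anything falls off the work surface, if the arm or the gripper's body presses on something with over 40 N, if the wrist force passes 120 N, or if a joint passes its speed limit or range.

### The arm

A 7-joint arm with a two-finger parallel gripper is mounted at the origin on a cart in front of the work surface, level with it; the furniture and walls round the work are solid. World frame = base frame: x ahead of the robot, y to its left, z up, the work surface at z = 0. Lengths are in m, angles in rad, forces in N, time in s.
With the tool pointing down it reaches from about 0.425 to 0.925 m from the base axis. Payload 6.8 kg.
Tool frame: the origin (TCP) lies between the finger pads; the fingertips stand 22 mm ahead of it and the grasp point (between the pads) lies 3 mm ahead of it; z points along the fingers, y is the line along which they close (so a half turn about z gives the same grasp; the last joint's range is limited). The gripper opens to 85 mm and grips with 20 to 120 N. Pads are 22 mm wide; open, the fingers measure 114 mm over their backs; the gripper's body (76 mm by 85 mm) begins 54 mm behind the grasp point. The pads swing forward as they close: fully open they stand 13 mm farther back than shut.
Start: joints at [1.231, 0.477, 0.022, 1.555, -0.011, 1.109, -0.083], TCP at [0.155, -0.657, 0.253] pointing down, gripper open.
Joint ranges: [-2.96, 2.96], [-0.34, 2.1], [-1.41, 1.46], [0.24, 2.44], [-1.37, 4.51], [0.17, 1.92], [-2.96, 2.96]. Speed limits (rad/s): [2.39, 2.39, 3.14, 3.14, 3.14, 3.14, 3.14].

### API

Orientations are given as a unit quaternion [w, x, y, z].
In Python, from station import bot gives the robot as it stands.
- The arm moves only by the tool servo_tool, never from a script. Its argument "motion" is a list that holds one entry, the list of rows, each a list of 5 numbers: the opening, from 0 (shut) to 1 (fully open), then the shift along the world's x, y, z each as a share of 0.04 m, from -1 to 1, then the turn about the world's z as a share of 0.12 rad, from -1 to 1. A call has 1 to 20 rows; each row shifts and turns the commanded pose from where the row before left it; what a row does not reach is not made up. A row lasts 1/10 s, in which the tool goes at most 50 mm and 8.59 degrees, less where a joint would pass 70% of its speed; a pose out of reach is approached as far as the arm can. A call with a number of a shift or a turn outside -1 to 1 is refused whole. A call with a gripper value outside its range is refused whole. The fingers move at their own pace and stop on an object; "newtons" is the grip in N (left out, the last holds). Time passes only in rows, so rows that do not move let the fingers close. It gives the time, the measured TCP pose, the force, the opening and the grip force at its end, in the units of the state.
- bot.get_obs(): the state, without advancing time (a new reading comes with each control period).
- bot.read_camera(name): name is "scene" or "top" or "wrist"; returns (picture, depth): 384x512x3 uint8, red, green, blue; 384x512 float32, m along the optical axis (not along the pixel's ray), 0 where there is no reading.
- bot.get_calibration(name): a dict with "fovy" (degrees; the focal length in pixels is half the picture's height over the tangent of half this angle, whatever the lens; pixels are square), "cx", "cy" (the principal point, pixels), "view" (4x4, takes a point from world to camera coordinates). Camera axes: x right, y down, z forward; pixel columns grow to the right and rows downward; lengths in m; the calibration is good to about 2 mm. A picture is of the moment at which its call begins: read the wrist's pose just before it. get_calibration takes no time and is no camera call; for the wrist camera it gives the pose at the moment of the call.
- bot.hand_in(): hands the job in; it is judged then, once.
The state is a dict: "t": time; "q": joint angles; "joint_vel": joint speeds; "joint_torque": joint torques, N m; "eef_pos": TCP position; "tool_rot": TCP orientation; "contact_force": force on the tool from outside, world axes, zero at the start; "torque": the same for the moment, N m; "gripper_width": opening from 0.0 (shut) to 1.0 (fully open); "grasp_force": force on a finger pad.
Only numpy, scipy, OpenCV 4.12 (cv2) and the standard library are available. Lean on these libraries where they do the work, as an engineer would, in place of code of your own. Each camera call takes 0.05 s, during which the arm holds its last target. There are 200 camera calls.

## Working session

There is one attempt and no reset: what is moved stays moved. The work goes in short steps, Python scripts to look and compute and a tool call to move; the robot and the scene stay as the last step left them, time stands still between calls to the robot, and variables do not carry over. Pictures are saved under pics/ and viewed, at most 14 in all, crops included, and the job is handed in when it is done.

Besides the shell and the picture viewer there is one more tool, called after "Call:" in YAML: its name, and indented under it one key for each argument. servo_tool: Moves the arm, as the interface text tells. Shift numbers are shares of 0.04 m and turn numbers shares of 0.12 rad, none past 1 either way. Its arguments: {"type":"object","properties":{"motion":{"type":"array"},"newtons":{"type":"number"}},"required":["motion"]}

```bash
mkdir -p pics; ls; python3 - <<'E'
from station import bot
import cv2,numpy as np
for n in ("scene","top"):
    p,d=bot.read_camera(n); cv2.imwrite(f"pics/{n}0.png",p[:,:,::-1]); np.savez(f"{n}0.npz",p=p,d=d)
    c=bot.get_calibration(n); print(n,c["fovy"],c["cx"],c["cy"],np.round(c["view"],3).tolist())
o=bot.get_obs(); print({k:np.round(v,3) for k,v in o.items()})
E
```

```text
pics
scene 47.85036478003142 259.7390203336884 190.8848430711621 [[0.912, -0.41, 0.01, -0.539], [-0.31, -0.705, -0.638, 0.129], [0.268, 0.579, -0.77, 1.249], [0.0, 0.0, 0.0, 1.0]]
top 54.907138103065684 261.5203304866296 199.32316698623447 [[0.021, -1.0, 0.007, -0.143], [-0.974, -0.022, -0.224, 0.562], [0.225, -0.002, -0.974, 1.056], [0.0, 0.0, 0.0, 1.0]]
{'t': np.float64(0.1), 'q': array([ 1.231,  0.478,  0.022,  1.556, -0.011,  1.109, -0.083]), 'joint_vel': array([ 0.   , -0.002,  0.002, -0.004, -0.001, -0.001,  0.   ]), 'joint_torque': array([ 5.0000e-03, -5.9776e+01,  1.6140e+00, -2.8195e+01,  1.3000e-02,
        5.0000e-03,  0.0000e+00]), 'eef_pos': array([ 0.155, -0.656,  0.252]), 'tool_rot': array([-0.001,  0.993,  0.116, -0.   ]), 'contact_force': array([ 0.654, -0.254,  0.135]), 'torque': array([-0.037,  0.008,  0.002]), 'grasp_force': np.float64(0.0), 'gripper_width': np.float64(0.999)}
```

View pics/top0.png

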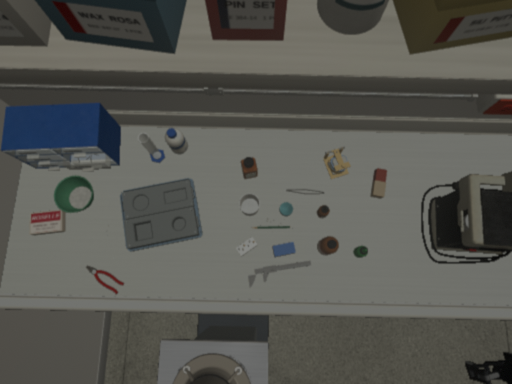

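View pics/scene0.png

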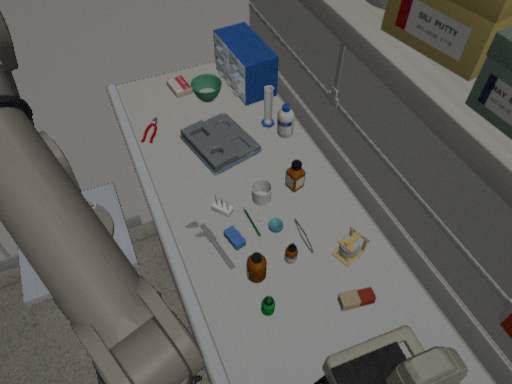

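The top view shows the tray at (160,213): the oblong (175,196) and dish pocket (140,202) are on the far insert, and the square (143,231) and round (179,223) pockets on the near one. The square bottle is at (249,167), dropper (323,211), dish (286,209), bur stand (247,246). The look-alikes are the round bottle (329,245), blue block (284,250), cup (250,205) and green dropper (361,252). The scene view agrees.

```bash
cat > h.py <<'E'
import numpy as np,cv2
from station import bot
def cal(n):
    c=bot.get_calibration(n); return dict(f=192/np.tan(np.radians(c["fovy"])/2),cx=c["cx"],cy=c["cy"],V=np.array(c["view"]))
def ray(c,u,v):
    R=c["V"][:3,:3]; t=c["V"][:3,3]
    return -R.T@t, R.T@np.array([(u-c["cx"])/c["f"],(v-c["cy"])/c["f"],1.])
def onplane(c,u,v,z):
    o,d=ray(c,u,v); return o+d*(z-o[2])/d[2]
def cross2(c1,p1,c2,p2):
    o1,d1=ray(c1,*p1);o2,d2=ray(c2,*p2); A=np.stack([d1,-d2],1); s=np.linalg.lstsq(A,o2-o1,rcond=None)[0]
    a,b=o1+s[0]*d1,o2+s[1]*d2; return (a+b)/2,np.linalg.norm(a-b)
def cloud(c,d):
    v,u=np.indices(d.shape); P=np.stack([(u-c["cx"])/c["f"]*d,(v-c["cy"])/c["f"]*d,d],-1)
    W=(P-c["V"][:3,3])@c["V"][:3,:3]; W[d<=0]=np.nan; return W
def proj(c,p):
    q=c["V"]@np.r_[p,1]; return q[0]/q[2]*c["f"]+c["cx"],q[1]/q[2]*c["f"]+c["cy"]
E
python3 - <<'E'
from h import *
c=cal("top"); d=np.load("top0.npz")["d"]; W=cloud(c,d)
pts=dict(liq=(249,162),drop=(323,211),dish=(286,209),bur=(247,246),rnd=(329,244),sand=(284,250),cup=(250,205),green=(361,252),tube=(150,145),wbot=(175,138),bowl=(75,195),bluebox=(65,130),sq=(143,231),rp=(179,223),dp=(140,202),ob=(175,196),calip=(283,267),probe=(270,227),tweez=(305,191),plas=(337,163),shelf=(250,90),table=(210,260))
for k,(u,v) in pts.items():
    w=W[v-4:v+5,u-4:u+5].reshape(-1,3); print(k,np.round(W[v,u],3),'zmax',np.round(np.nanmax(w[:,2]),3))
cs=cal("scene")
# cross check two views, cap tops
for k,a,b in (("liqcap",(248,160),(296,165)),("dish",(286,209),(276,225)),("drop",(323,209),(291,248)),("cup",(250,205),(262,186))):
    print(k,[np.round(x,3) for x in cross2(c,a,cs,b)])
E
```

```text
liq [ 0.669 -0.091  0.106] zmax 0.112
drop [ 0.534 -0.318  0.061] zmax 0.08
dish [ 0.548 -0.209  0.007] zmax 0.02
bur [ 0.427 -0.09   0.019] zmax 0.058
rnd [ 0.43  -0.326  0.105] zmax 0.109
sand [ 0.417 -0.203  0.024] zmax 0.029
cup [ 0.559 -0.095  0.005] zmax 0.01
green [ 0.413 -0.427  0.064] zmax 0.081
tube [0.71  0.204 0.121] zmax 0.156
wbot [0.742 0.136 0.102] zmax 0.127
bowl [0.576 0.457 0.021] zmax 0.026
bluebox [0.729 0.431 0.175] zmax 0.177
sq [0.467 0.233 0.019] zmax 0.019
rp [0.496 0.126 0.01 ] zmax 0.023
dp [0.56  0.254 0.01 ] zmax 0.016
ob [0.582 0.145 0.009] zmax 0.016
calip [ 0.367 -0.202  0.004] zmax 0.01
probe [ 0.49  -0.16   0.006] zmax 0.011
tweez [ 0.609 -0.27   0.006] zmax 0.014
plas [ 0.688 -0.364  0.057] zmax 0.078
shelf [ 0.84  -0.092  0.223] zmax 0.646
table [ 0.384  0.024 -0.001] zmax 0.005
liqcap [array([ 0.675, -0.087,  0.095]), np.float64(0.008)]
dish [array([ 0.548, -0.209,  0.01 ]), np.float64(0.001)]
drop [array([ 0.541, -0.319,  0.051]), np.float64(0.002)]
cup [array([ 0.55 , -0.097,  0.064]), np.float64(0.007)]
```

Call:
servo_tool:
  motion:
    - [[1,0.7,0.9,0.2,0],[1,0.7,0.9,0.2,0],[1,0.7,0.9,0.2,0],[1,0.7,0.9,0.2,0],[1,0.7,0.9,0.2,0],[1,0.7,0.9,0.2,0],[1,0.7,0.9,0.2,0],[1,0.7,0.9,0.2,0],[1,0.7,0.9,0.2,0],[1,0.7,0.9,0.2,0],[1,0.7,0.9,0.2,0],[1,0.7,0.9,0.2,0],[1,0,0,0,0],[1,0,0,0,0]]

```text
t: 1.5
eef_pos: [0.4914, -0.224, 0.349]
tool_rot: [-0.0, 0.993, 0.117, -0.0]
contact_force: [-1.4, -1.0, 0.3]
gripper_width: 1.0
grasp_force: 0.0
```

```bash
cat >> h.py <<'E'
def snap(tag):
    import pickle
    c=cal("wrist"); o=bot.get_obs(); p,d=bot.read_camera("wrist")
    cv2.imwrite(f"pics/{tag}.png",p[:,:,::-1]); pickle.dump((c,p,d),open(tag+".pkl","wb")); return c,p,d,o
def load(tag):
    import pickle; return pickle.load(open(tag+".pkl","rb"))
E
python3 - <<'E'
from h import *
c,p,d,o=snap("w1")
print(o["t"],np.round(o["q"],2),np.round(o["eef_pos"],3),np.round(o["tool_rot"],3)); o_,z=ray(c,c["cx"],c["cy"]); print(np.round(o_,3),np.round(z,3),c["f"])
E
```

```text
1.5 [ 0.54  0.19 -0.27  1.74  0.05  1.22 -1.08] [ 0.491 -0.224  0.349] [-0.     0.993  0.117 -0.   ]
[ 0.563 -0.207  0.47 ] [-0.283 -0.067 -0.957] 274.40183330711704
```

View pics/w1.png

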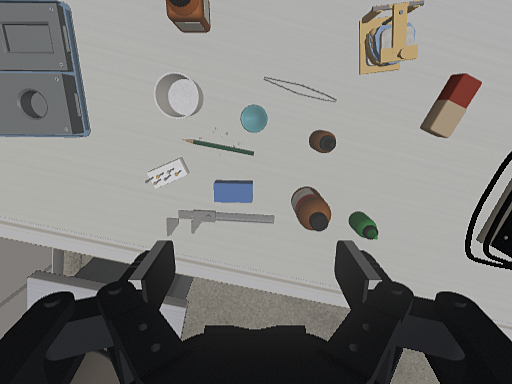

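The wrist view shows the dish at (254,118), dropper (322,141), bur stand (167,172), sanding block (233,191), cup (180,95), round bottle (311,208) and the green one (363,225). The square bottle is cut off at the top (190,12), and part of the tray is on the left. Next I move towards the square bottle for a second view.

Call:
servo_tool:
  motion:
    - [[1,0.5,0.9,-0.3,0],[1,0.5,0.9,-0.3,0],[1,0.5,0.9,-0.3,0],[1,0.5,0.9,-0.3,0],[1,0,0,0,0],[1,0,0,0,0]]

```text
t: 2.15
eef_pos: [0.5705, -0.0819, 0.3003]
tool_rot: [0.0, 0.993, 0.115, -0.001]
contact_force: [0.9, -1.3, -0.9]
gripper_width: 1.002
grasp_force: 0.0
```

```bash
python3 - <<'E'
from h import *
c,p,d,o=snap("w2")
print(o["t"],np.round(o["q"],2),np.round(o["eef_pos"],3))
E
```

```text
2.15 [ 0.32  0.3  -0.36  1.72  0.11  1.14 -1.41] [ 0.57  -0.082  0.3  ]
```

View pics/w2.png

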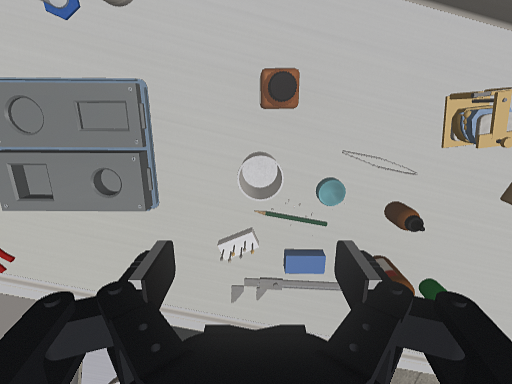

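The square bottle is at (280,88) with its cap at (282,86). The pockets: dish (26,115), oblong (103,115), square (31,181), round (107,181). Dish (331,191), dropper (404,216), bur stand (239,245), cup (261,176). Now I measure with masks in both wrist views.

```bash
cat > m.py <<'E'
from h import *
def mask(p,lo,hi,roi):
    h=cv2.cvtColor(p,cv2.COLOR_RGB2HSV); m=cv2.inRange(h,np.array(lo),np.array(hi)); k=np.zeros_like(m); x0,y0,x1,y1=roi; k[y0:y1,x0:x1]=255
    m&=k; n,l,s,ce=cv2.connectedComponentsWithStats(m); i=1+np.argmax(s[1:,4]); return ((l==i)*255).astype(np.uint8),ce[i]
def rectpix(m):
    return cv2.minAreaRect(cv2.findContours(m,cv2.RETR_EXTERNAL,cv2.CHAIN_APPROX_NONE)[0][0])
def rectworld(c,m,z):
    k=max(cv2.findContours(m,cv2.RETR_EXTERNAL,cv2.CHAIN_APPROX_NONE)[0],key=cv2.contourArea)[:,0]
    w=np.array([onplane(c,u,v,z)[:2] for u,v in k])*1000
    return cv2.minAreaRect(w.astype(np.float32))
E
python3 - <<'E'
from m import *
for t,rois in (("w1",dict(liq=(150,0,225,40),dish=(235,100,272,136),drop=(300,125,342,160),bur=(140,150,195,195))),("w2",dict(liq=(250,55,310,115),dish=(312,172,350,210),drop=(380,198,430,236),bur=(212,225,264,266)))):
    c,p,d=load(t); W=cloud(c,d); h=cv2.cvtColor(p,cv2.COLOR_RGB2HSV)
    o,_=ray(c,0,0); print(t,"cam",np.round(o,3))
    for k,r in rois.items():
        x0,y0,x1,y1=r; w=W[y0:y1,x0:x1].reshape(-1,3); w=w[np.isfinite(w[:,2])]
        z=w[:,2]; print(k,"z pct 2,50,90,99",np.round(np.percentile(z,[2,50,90,99]),4))
        hi=w[z>0.008]; q=cv2.minAreaRect((hi[:,:2]*1000).astype(np.float32)); print("   rect>8mm",np.round(q[0],1),np.round(q[1],1),round(q[2],1))
        if k in("liq","drop"):
            m,ce=mask(p,(0,0,0),(180,255,60),r); print("   black centroid",np.round(ce,1),(m>0).sum())
c,p,d=load("w2");W=cloud(c,d)
for n,(u,v) in dict(oblfloor=(103,115),dishfloor=(26,115),sqfloor=(35,185),rfloor=(105,185),sm=(65,115),sm2=(120,141),bt=(65,181),bt2=(135,165),table=(200,120),table2=(300,140)).items(): print(n,np.round(np.nanmedian(W[v-2:v+3,u-2:u+3].reshape(-1,3),0),4))
E
```

```text
w1 cam [ 0.563 -0.207  0.47 ]
liq z pct 2,50,90,99 [-0.0017  0.0009  0.0764  0.1007]
   rect>8mm [668.5 -90.7] [39.3 46.9] 14.5
   black centroid [179.5   2.4] 107
dish z pct 2,50,90,99 [-0.0017  0.0009  0.017   0.0186]
   rect>8mm [ 549.6 -208.9] [40.1 40. ] 13.5
drop z pct 2,50,90,99 [-0.0018  0.0005  0.0608  0.0768]
   rect>8mm [ 541.6 -321.4] [31.2 34. ] 87.6
   black centroid [327.3 142.8] 147
bur z pct 2,50,90,99 [-0.0018  0.0003  0.0203  0.0499]
   rect>8mm [429.2 -87.8] [29.9 62.5] 36.4
w2 cam [ 0.643 -0.066  0.421]
liq z pct 2,50,90,99 [-0.0017  0.0009  0.1072  0.1086]
   rect>8mm [672.1 -89.2] [45.  46.3] 13.3
   black centroid [282.7  88.4] 392
dish z pct 2,50,90,99 [-0.0016  0.0009  0.0168  0.0186]
   rect>8mm [ 550.3 -208.6] [41.7 42.4] 17.2
drop z pct 2,50,90,99 [-0.0016  0.0007  0.06    0.075 ]
   rect>8mm [ 542.8 -319. ] [27.7 34.5] 73.7
   black centroid [413.9 223.5] 245
bur z pct 2,50,90,99 [-0.0016  0.0005  0.0205  0.0508]
   rect>8mm [429.4 -87.5] [30.8 62.1] 36.4
oblfloor [0.584  0.1454 0.0092]
dishfloor [0.5586 0.2539 0.0093]
sqfloor [0.4536 0.2414 0.0093]
rfloor [0.4787 0.1348 0.0092]
sm [0.5727 0.1938 0.017 ]
sm2 [0.5538 0.1149 0.0169]
bt [0.4806 0.1812 0.0328]
bt2 [0.5279 0.0835 0.033 ]
table [ 6.084e-01  9.800e-03 -2.000e-04]
table2 [ 6.143e-01 -1.429e-01 -3.000e-04]
```

```bash
python3 - <<'E'
import cv2
a=cv2.imread("pics/w2.png")
A=cv2.resize(a[70:220,0:165],None,fx=4,fy=4,interpolation=cv2.INTER_CUBIC); cv2.imwrite("pics/w2c.png",A[:, :660])
E
```

```text
(no output)
```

View pics/w2c.png

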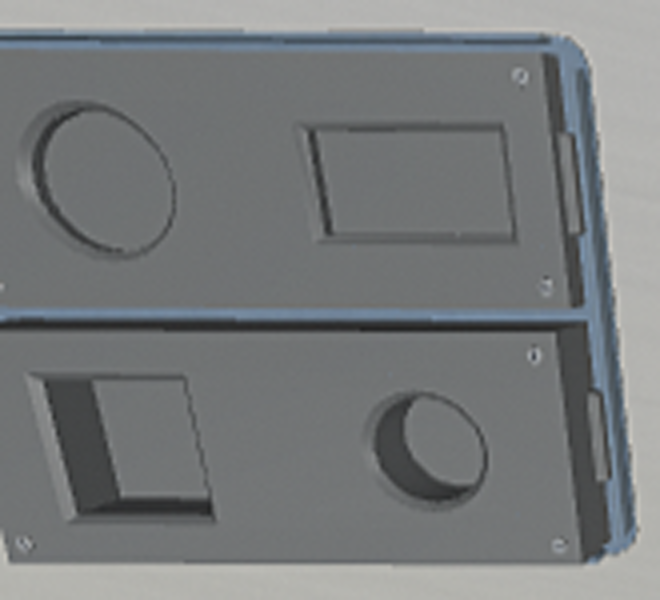

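Call:
servo_tool:
  motion:
    - [[1,-0.3,0.9,0.1,0],[1,-0.3,0.9,0.1,0],[1,-0.3,0.9,0.1,0],[1,-0.3,0.9,0.1,0],[1,-0.3,0.9,0.1,0],[1,-0.3,0.9,0.1,0],[1,-0.3,0.9,0.1,0],[1,0,0,0,0],[1,0,0,0,0],[1,0,0,0,0]]

```text
t: 3.2
eef_pos: [0.4878, 0.1683, 0.3292]
tool_rot: [0.001, 0.994, 0.114, 0.0]
contact_force: [-0.3, 0.1, -1.0]
gripper_width: 0.997
grasp_force: 0.0
```

```bash
cat > tray.py <<'E'
from m import *
import sys
c,p,d=load(sys.argv[1]); W=cloud(c,d); X=W.reshape(-1,3)*1000; X=X[np.isfinite(X[:,2])]
X=X[(X[:,0]>380)&(X[:,0]<660)&(X[:,1]>50)&(X[:,1]<330)]
for n,a,b in (("bottle_insert",30.5,35.5),("small_insert",14.5,19)):
    s=X[(X[:,2]>a)&(X[:,2]<b)]
    g=np.zeros((600,600),np.uint8); ij=np.round((s[:,:2]-[300,0])).astype(int); ij=ij[(ij>=0).all(1)&(ij<600).all(1)]; g[ij[:,1],ij[:,0]]=255
    g=cv2.morphologyEx(g,cv2.MORPH_CLOSE,np.ones((5,5))); 
    cs,hi=cv2.findContours(g,cv2.RETR_CCOMP,cv2.CHAIN_APPROX_NONE)
    i=max(range(len(cs)),key=lambda j:cv2.contourArea(cs[j])); r=cv2.minAreaRect(cs[i]); print(n,"z",np.round(np.median(s[:,2]),1),np.round(np.array(r[0])+[300,0],1),np.round(r[1],1),round(r[2],1))
    for j in range(len(cs)):
        if hi[0][j][3]==i and cv2.contourArea(cs[j])>600:
            q=cv2.minAreaRect(cs[j]); print("  hole",np.round(np.array(q[0])+[300,0],1),np.round(q[1],1),round(q[2],1))
E
python3 - <<'E'
from h import *
c,p,d,o=snap("w3")
print(o["t"],np.round(o["q"],2),np.round(o["eef_pos"],3))
E
python3 tray.py w3
```

```text
3.2 [ 0.    0.19 -0.52  1.81  0.1   1.18 -1.89] [0.488 0.168 0.329]
bottle_insert z 32.8 [480.5 176.3] [ 88.1 216.9] 13.0
  hole [468.  229.9] [54.9 55.5] 13.0
  hole [492.5 123. ] [41. 42.] 0.0
small_insert z 16.9 [574.6 198. ] [ 94.  216.7] 13.1
  hole [559.4 250.8] [51.9 51. ] 63.4
  hole [583.9 144.2] [40.7 71.5] 12.8
```

View pics/w3.png

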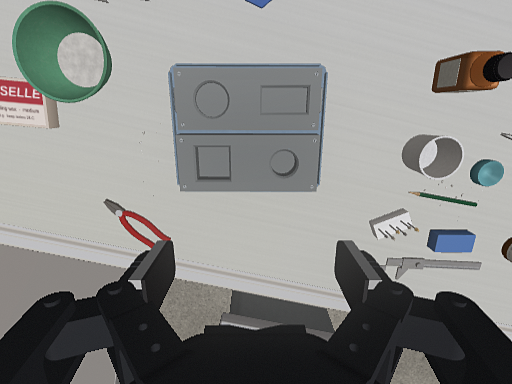

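The tray is fully in view: dish pocket (212,99), oblong (284,99), square (213,162), round (284,162). Insert yaw is 13.0°, and hole spacing and heights match the text with a base at z = 3 mm. Heading for the square bottle.

Call:
servo_tool:
  motion:
    - [[1,0.65,-0.9,-0.4,0],[1,0.65,-0.9,-0.4,0],[1,0.65,-0.9,-0.4,0],[1,0.65,-0.9,-0.4,0],[1,0.65,-0.9,-0.4,0],[1,0.65,-0.9,-0.4,0],[1,0.65,-0.9,-0.4,0],[1,0,0,0,0],[1,0,0,0,0]]

```text
t: 4.15
eef_pos: [0.6686, -0.0843, 0.2158]
tool_rot: [0.0, 0.994, 0.113, -0.001]
contact_force: [-0.2, 0.8, 0.5]
gripper_width: 1.001
grasp_force: 0.0
```

```bash
python3 - <<'E'
from m import *
c,p,d=load("w2");W=cloud(c,d)*1000
w=W[50:120,245:315].reshape(-1,3)
s=w[w[:,2]>100][:,:2].astype(np.float32); print("cap",cv2.minAreaRect(s),cv2.minEnclosingCircle(s), np.median(w[w[:,2]>100][:,2]))
s=w[(w[:,2]>60)][:,:2].astype(np.float32); print("shoulder",cv2.minAreaRect(s))
c,p,d,o=snap("w4");W=cloud(c,d)*1000; X=W.reshape(-1,3)
print(o["t"],np.round(o["q"],2),np.round(o["eef_pos"],4),np.round(o["tool_rot"],4))
X=X[(abs(X[:,0]-672)<40)&(abs(X[:,1]+89)<38)]; 
for a,b in ((100,115),(66,85),(15,70)):
    s=X[(X[:,2]>a)&(X[:,2]<b)]
    if len(s)>9: print(a,len(s),cv2.minAreaRect(s[:,:2].astype(np.float32)),np.median(s[:,2]))
E
```

```text
cap ((672.5309448242188, -89.15116882324219), (30.20482063293457, 29.85000228881836), 84.19319915771484) ((672.53662109375, -89.26183319091797), 15.561810493469238) 107.31834339980763
shoulder ((672.2545166015625, -89.63044738769531), (45.0179557800293, 45.28452682495117), 13.367572784423828)
4.15 [ 0.28  0.53 -0.35  1.57  0.2   1.07 -1.47] [ 0.6686 -0.0843  0.2158] [ 1.000e-04  9.936e-01  1.131e-01 -1.200e-03]
100 921 ((672.5609130859375, -89.20086669921875), (30.305042266845703, 30.445858001708984), 24.054304122924805) 107.20808738938906
66 1065 ((672.6127319335938, -88.97721099853516), (46.160400390625, 45.744625091552734), 14.694477081298828) 73.54617677834861
15 436 ((672.8884887695312, -88.90489959716797), (46.73054504394531, 45.744625091552734), 14.694477081298828) 54.32649088212483
```

Call:
servo_tool:
  motion:
    - [[1,0.1,-0.12,0,0],[1,0,0,-0.64,0.08],[1,0,0,-0.64,0],[1,0,0,-0.64,0],[1,0,0,-0.64,0],[1,0,0,-0.64,0],[1,0,0,-0.64,0],[1,0,0,0,0],[0.3,0,0,0,0],[0.3,0,0,0,0],[0.3,0,0,0,0],[0.3,0,0,0,0],[0.3,0,0,0,0],[0.3,0,0,0,0]]
  newtons: 40

```text
t: 5.6
eef_pos: [0.6745, -0.086, 0.066]
tool_rot: [0.0, 0.993, 0.12, 0.002]
contact_force: [0.6, -0.6, 6.2]
gripper_width: 0.533
grasp_force: 43.5
```

Call:
servo_tool:
  motion:
    - [[0.3,0,0,0.4,0],[0.3,0,0,0.7,0],[0.3,0,0,0.7,0],[0.3,0,0,0.4,0],[0.3,-0.3,0.5,0,0],[0.3,-0.64,1,0,0],[0.3,-0.64,1,0,0],[0.3,-0.64,1,0,0],[0.3,-0.64,1,0,0],[0.3,-0.64,1,0,0],[0.3,-0.64,1,0,0],[0.3,-0.64,1,0,0],[0.3,-0.33,0.5,0,0],[0.3,0,0,0,0],[0.3,0,0,0,0],[0.3,0,0,0,0]]

```text
t: 7.2
eef_pos: [0.4694, 0.2329, 0.1518]
tool_rot: [0.0, 0.993, 0.119, 0.0]
contact_force: [0.4, -0.9, -1.2]
gripper_width: 0.528
grasp_force: 43.0
```

```bash
python3 - <<'E'
from m import *
c,p,d,o=snap("w5");W=cloud(c,d)*1000; X=W.reshape(-1,3)
e=o["eef_pos"]*1000
print(o["t"],np.round(o["q"],2),np.round(o["eef_pos"],4),np.round(o["tool_rot"],4),o["contact_force"],o["gripper_width"])
X=X[(abs(X[:,0]-e[0])<45)&(abs(X[:,1]-e[1])<22)]; h,b=np.histogram(X[:,2],bins=range(0,240,10)); print(list(zip(b,h)))
E
python3 tray.py w5
```

```text
7.2 [-0.21  0.39 -0.45  1.98  0.23  0.81 -2.12] [0.4694 0.2329 0.1518] [4.000e-04 9.928e-01 1.194e-01 1.000e-04] [ 0.40224204 -0.86949582 -1.24976837] 0.5284974354874601
[(np.int64(0), np.int64(1132)), (np.int64(10), np.int64(124)), (np.int64(20), np.int64(60)), (np.int64(30), np.int64(1022)), (np.int64(40), np.int64(0)), (np.int64(50), np.int64(0)), (np.int64(60), np.int64(0)), (np.int64(70), np.int64(0)), (np.int64(80), np.int64(0)), (np.int64(90), np.int64(185)), (np.int64(100), np.int64(272)), (np.int64(110), np.int64(344)), (np.int64(120), np.int64(408)), (np.int64(130), np.int64(505)), (np.int64(140), np.int64(670)), (np.int64(150), np.int64(2203)), (np.int64(160), np.int64(2913)), (np.int64(170), np.int64(596)), (np.int64(180), np.int64(1392)), (np.int64(190), np.int64(2435)), (np.int64(200), np.int64(2672)), (np.int64(210), np.int64(4936)), (np.int64(220), np.int64(3806))]
bottle_insert z 32.9 [479.9 176. ] [ 89.1 217.2] 12.9
  hole [492.5 122.5] [41. 41.] 0.0
small_insert z 16.9 [575.1 194.4] [ 94.6 224.8] 13.0
  hole [559. 251.] [50. 50.] 0.0
  hole [583.4 144.2] [38.8 69.9] 12.7
```

View pics/w5.png

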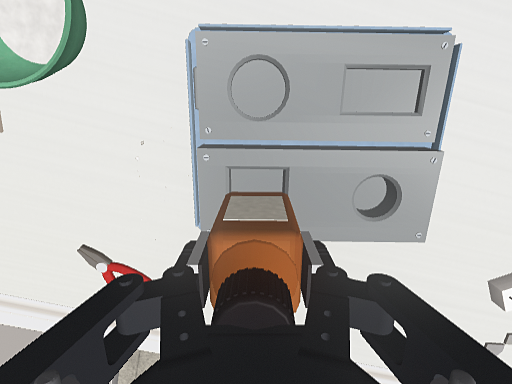

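The bottle is held upright over the square pocket. Its front face's lower edge is near (230–288,195), in front of the pocket rim at (258,180). I measure its face against the pocket.

```bash
cat > held.py <<'E'
from m import *
import sys
tag,px,py,z0,z1=sys.argv[1],*map(float,sys.argv[2:6]); yaw=np.radians(13.0)
c,p,d=load(tag); X=(cloud(c,d)*1000); h=cv2.cvtColor(p,cv2.COLOR_RGB2HSV); x=X.reshape(-1,3); hh=h.reshape(-1,3)
a=np.array([np.cos(yaw),np.sin(yaw)]); b=np.array([-a[1],a[0]]); q=x[:,:2]-[px,py]; L=np.stack([q@a,q@b,x[:,2]],1)
k=(abs(L[:,0])<45)&(abs(L[:,1])<26)&(L[:,2]>z0)&(L[:,2]<z1); L=L[k]; hh=hh[k]
for s in np.arange(z0,z1,8):
    m=L[(L[:,2]>=s)&(L[:,2]<s+8)]
    if len(m)>15: print(s,len(m),"x 50,95%",np.round(np.percentile(m[:,0],[50,95]),1),"y 1,99%",np.round(np.percentile(m[:,1],[1,99]),1), "slope dx/dy",np.round(np.polyfit(m[:,1],m[:,0],1)[0],3))
print("zmin",np.round(np.percentile(L[:,2],[0.5,2]),1))
E
python3 held.py w5 468.1 229.9 60 160
```

```text
92.0 190 x 50,95% [21.9 22.3] y 1,99% [-20.2  21.7] slope dx/dy -0.008
100.0 211 x 50,95% [22.2 22.7] y 1,99% [-19.7  21.9] slope dx/dy -0.007
108.0 270 x 50,95% [22.3 22.7] y 1,99% [-20.   22.5] slope dx/dy -0.016
116.0 322 x 50,95% [22.4 22.8] y 1,99% [-20.3  22.6] slope dx/dy -0.005
124.0 369 x 50,95% [22.3 22.8] y 1,99% [-19.5  22.5] slope dx/dy -0.01
132.0 454 x 50,95% [22.3 22.8] y 1,99% [-25.2  22.8] slope dx/dy 0.06
140.0 604 x 50,95% [22.  22.8] y 1,99% [-25.3  22.5] slope dx/dy 0.092
148.0 961 x 50,95% [21.6 22.4] y 1,99% [-25.4  25. ] slope dx/dy -0.002
156.0 1885 x 50,95% [16.4 21.1] y 1,99% [-23.5  24.8] slope dx/dy 0.031
zmin [93.6 96.7]
```

Call:
servo_tool:
  motion:
    - [[0.3,0.024,-0.025,-0.4,0],[0.3,0,0,-0.4,0],[0.3,0,0,-0.4,0],[0.3,0,0,-0.3,0],[0.3,0,0,-0.2,0],[0.3,0,0,-0.15,0],[0.3,0,0,-0.1,0],[0.3,0,0,0,0]]

```text
t: 8.05
eef_pos: [0.4702, 0.2328, 0.0743]
tool_rot: [0.0, 0.993, 0.12, 0.0]
contact_force: [-0.5, 0.0, 0.9]
gripper_width: 0.537
grasp_force: 41.3
```

Call:
servo_tool:
  motion:
    - [[0.3,0,0,-0.05,0],[0.3,0,0,-0.05,0],[0.3,0,0,0,0],[0.3,0,0,0,0]]

```text
t: 8.45
eef_pos: [0.4706, 0.2327, 0.0739]
tool_rot: [0.001, 0.993, 0.12, 0.001]
contact_force: [-12.1, -10.2, 44.1]
gripper_width: 0.53
grasp_force: 47.0
```

Call:
servo_tool:
  motion:
    - [[0.3,0,0,0.08,0],[0.7,0,0,0,0],[0.7,0,0,0,0],[0.7,0,0,0,0],[0.7,0,0,0.5,0],[0.7,0,0,0.5,0],[0.7,0,0,0.5,0],[0.7,0,0,0,0]]

```text
t: 9.25
eef_pos: [0.471, 0.2343, 0.1349]
tool_rot: [-0.001, 0.993, 0.12, 0.002]
contact_force: [1.5, 0.3, 0.6]
gripper_width: 0.698
grasp_force: 0.0
```

```bash
python3 - <<'E'
from h import *
c,p,d,o=snap("w6");X=cloud(c,d).reshape(-1,3)*1000
print(o["t"],np.round(o["q"],2),np.round(o["eef_pos"],4),np.round(o["tool_rot"],4))
X=X[(abs(X[:,0]-468)<30)&(abs(X[:,1]-230)<30)]
for a,b in ((108,122),(76,90)):
    s=X[(X[:,2]>a)&(X[:,2]<b)]
    if len(s)>9: print(a,len(s),cv2.minAreaRect(s[:,:2].astype(np.float32)),np.percentile(s[:,2],[50,95]))
E
python3 held.py w6 468.1 229.9 35 90
```

```text
9.25 [-0.22  0.42 -0.44  1.99  0.25  0.77 -2.14] [0.471  0.2343 0.1349] [-8.000e-04  9.927e-01  1.204e-01  1.900e-03]
108 2213 ((470.4736022949219, 222.94381713867188), (29.879287719726562, 49.47304153442383), 11.267579078674316) [116.25037798 117.52910963]
76 2050 ((469.15545654296875, 232.2403106689453), (44.07049560546875, 46.18547821044922), 14.191570281982422) [82.43407449 88.88912774]
35.0 126 x 50,95% [23.6 23.9] y 1,99% [-18.6  23.1] slope dx/dy -0.025
43.0 132 x 50,95% [23.5 23.9] y 1,99% [-18.1  24.5] slope dx/dy -0.031
51.0 141 x 50,95% [23.6 23.9] y 1,99% [-19.5  23.4] slope dx/dy -0.01
59.0 205 x 50,95% [23.5 23.9] y 1,99% [-18.6  23.5] slope dx/dy -0.012
67.0 187 x 50,95% [23.1 23.6] y 1,99% [-18.2  23.2] slope dx/dy -0.018
75.0 1162 x 50,95% [18.1 23. ] y 1,99% [-20.7  24.9] slope dx/dy -0.017
83.0 910 x 50,95% [13.4 19.1] y 1,99% [-17.2  21.6] slope dx/dy -0.026
zmin [36.  38.6]
```

View pics/w6.png

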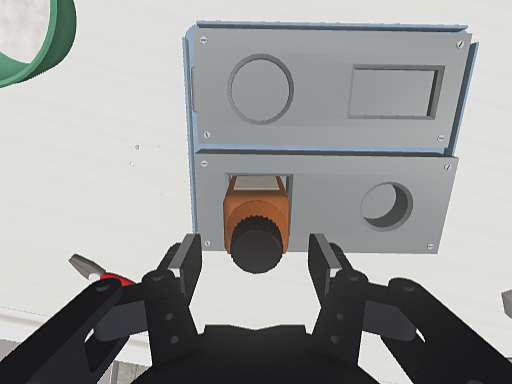

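The square bottle sits seated: its cap top at (256,252) measures z = 116.3 mm (9 + 107.3). I turn the open gripper counterclockwise above it, lower onto the cap and grip.

Call:
servo_tool:
  motion:
    - [[0.7,0,0,0,1],[0.7,0,0,0,1],[0.7,0,0,0,1],[0.7,0,0,0,1],[0.7,0,0,0,1],[0.7,0,0,0,1],[0.7,0,0,0,1],[0.7,0,0,0,1],[0.7,0,0,0,1],[0.7,0,0,0,1],[0.7,0,0,0,1],[0.7,0,0,0,1],[0.7,0,0,0,1],[0.7,0,0,0,1],[0.7,0,0,0,0],[0.7,0,0,0,0]]

```text
t: 10.9
eef_pos: [0.4692, 0.233, 0.132]
tool_rot: [-0.001, 0.574, 0.819, -0.0]
contact_force: [-0.3, -0.4, -0.2]
gripper_width: 0.704
grasp_force: 0.0
```

```bash
python3 - <<'E'
from h import *
c,p,d,o=snap("w7");X=cloud(c,d).reshape(-1,3)*1000
print(o["t"],np.round(o["q"],2),np.round(o["eef_pos"],4),np.round(o["tool_rot"],4))
X=X[(abs(X[:,0]-468)<24)&(abs(X[:,1]-230)<24)]
for a,b in ((113,119),(76,90)):
    s=X[(X[:,2]>a)&(X[:,2]<b)]
    if len(s)>9: print(a,len(s),cv2.minAreaRect(s[:,:2].astype(np.float32)),cv2.minEnclosingCircle(s[:,:2].astype(np.float32)),np.percentile(s[:,2],[50,95]))
E
```

```text
10.9 [ 0.07  0.52 -0.82  1.98  0.5   0.86 -0.68] [0.4692 0.233  0.132 ] [-7.000e-04  5.743e-01  8.187e-01 -5.000e-04]
113 2047 ((461.7559509277344, 231.35267639160156), (42.241119384765625, 29.838241577148438), 11.856345176696777) ((461.737548828125, 227.14584350585938), 22.94249153137207) [116.36900057 117.34422052]
76 1835 ((467.30615234375, 233.28280639648438), (46.047462463378906, 44.463069915771484), 14.076375007629395) ((467.14764404296875, 232.13095092773438), 28.504770278930664) [83.36259783 89.35582323]
```

Call:
servo_tool:
  motion:
    - [[0.7,0,0,-0.2,0],[0.7,0,0,-0.2,0],[0.7,0,0,0,0],[0.1,0,0,0,0],[0.1,0,0,0,0],[0.1,0,0,0,0],[0.1,0,0,0,0],[0.1,0,0,0,0],[0.1,0,0,0,0]]
  newtons: 35

```text
t: 11.85
eef_pos: [0.4697, 0.2333, 0.1171]
tool_rot: [0.0, 0.573, 0.82, 0.0]
contact_force: [-1.6, -1.4, 2.1]
gripper_width: 0.337
grasp_force: 34.4
```

Call:
servo_tool:
  motion:
    - [[0.1,0,0,-0.002,-0.8],[0.1,0,0,-0.002,-0.8],[0.1,0,0,-0.002,-0.8],[0.1,0,0,-0.002,-0.8],[0.1,0,0,-0.002,-0.8],[0.1,0,0,-0.002,-0.8],[0.1,0,0,-0.002,-0.8],[0.1,0,0,-0.002,-0.8],[0.1,0,0,-0.002,-0.8],[0.1,0,0,-0.002,-0.8]]

```text
t: 12.85
eef_pos: [0.4699, 0.2333, 0.1163]
tool_rot: [0.0, 0.888, 0.461, 0.0]
contact_force: [-0.3, 0.5, 1.8]
gripper_width: 0.336
grasp_force: 34.4
```

```bash
python3 - <<'E'
from h import *
o=bot.get_obs(); print(o["torque"],o["contact_force"],o["q"][6],o["joint_torque"][6])
E
```

```text
[-0.16246778  0.02921699  0.02256758] [-0.27687459  0.49390345  1.7923503 ] -1.5271074965242444 1.059006080031395
```

Call:
servo_tool:
  motion:
    - [[0.1,0,0,-0.002,-0.6],[0.1,0,0,-0.002,-0.6],[0.1,0,0,-0.002,-0.6],[0.1,0,0,-0.002,-0.6],[0.1,0,0,0,0]]

```text
t: 13.35
eef_pos: [0.4699, 0.2331, 0.116]
tool_rot: [0.0, 0.944, 0.33, 0.0]
contact_force: [-1.0, -1.0, 2.7]
gripper_width: 0.334
grasp_force: 34.4
```

```bash
cat > t.py <<'E'
from h import *
o=bot.get_obs(); print(o["t"],np.round(o["torque"],3),np.round(o["contact_force"],2),o["q"][6],o["joint_torque"][6],"yaw",2*np.arctan2(o["tool_rot"][2],o["tool_rot"][1]))
E
python3 t.py
```

```text
13.35 [-0.265  0.094 -0.013] [-1.01 -0.96  2.72] -1.7733130794197025 -0.6028220057487488 yaw 0.672749653428784
```

Call:
servo_tool:
  motion:
    - [[0.1,0,0,-0.002,-0.6],[0.1,0,0,-0.002,-0.6],[0.1,0,0,-0.002,-0.6],[0.1,0,0,0,0]]

```text
t: 13.75
eef_pos: [0.4693, 0.2317, 0.1157]
tool_rot: [0.002, 0.974, 0.227, -0.001]
contact_force: [-1.8, -5.0, 7.9]
gripper_width: 0.334
grasp_force: 34.7
```

```bash
python3 t.py
```

```text
13.75 [-1.292  0.535  0.578] [-1.75 -4.96  7.9 ] -1.9585173507814713 -1.1142497509717941 yaw 0.4587470934231997
```

Moment jumped to 0.58 N m, so the stop is reached. I nudge slightly more to confirm, then release, turn back to the tray yaw and check cap height.

Call:
servo_tool:
  motion:
    - [[0.1,0,0,0,-0.5],[0.1,0,0,0,0]]

```text
t: 13.95
eef_pos: [0.4697, 0.2318, 0.1158]
tool_rot: [0.001, 0.98, 0.198, -0.0]
contact_force: [-1.5, -4.8, 6.7]
gripper_width: 0.332
grasp_force: 34.1
```

```bash
python3 t.py
```

```text
13.95 [-1.083  0.285  0.399] [-1.46 -4.75  6.74] -2.010319242810739 -0.8054487593472004 yaw 0.39842850022063725
```

Call:
servo_tool:
  motion:
    - [[0.1,0,0,0,0.3],[0.7,0,0,0,0],[0.7,0,0,0,0],[0.7,0,0,0,0],[0.7,0,0,0,0],[0.7,0,0,0.8,0],[0.8,0,0,0.9,-0.6],[1,0,0,0.9,-1],[1,0,0,0.3,0],[1,0,0,0,0]]

```text
t: 14.95
eef_pos: [0.4706, 0.2339, 0.2333]
tool_rot: [-0.001, 0.993, 0.121, 0.002]
contact_force: [-0.2, -0.0, -0.7]
gripper_width: 1.002
grasp_force: 0.0
```

```bash
python3 t.py; python3 - <<'E'
from h import *
c,p,d,o=snap("w8");X=cloud(c,d).reshape(-1,3)*1000
print(np.round(o["eef_pos"],4))
X=X[(abs(X[:,0]-469)<24)&(abs(X[:,1]-232)<24)]
s=X[(X[:,2]>100)&(X[:,2]<122)]; print(len(s),cv2.minAreaRect(s[:,:2].astype(np.float32)),np.percentile(s[:,2],[20,50,95]))
E
```

```text
14.95 [ 0.02   0.013 -0.01 ] [-0.24 -0.02 -0.68] -2.0555199588590627 -0.014233786496333778 yaw 0.24284621116687277
[0.4706 0.2339 0.2333]
904 ((467.9784851074219, 229.71315002441406), (30.899173736572266, 29.861799240112305), 52.99721145629883) [113.90327323 115.14326377 116.37885404]
```

Cap top now reads 115.1 mm (9 + 106), so it is home. On to the dropper bottle.

Call:
servo_tool:
  motion:
    - [[1,0.12,-0.98,0,0],[1,0.12,-0.98,0,0],[1,0.12,-0.98,0,0],[1,0.12,-0.98,0,0],[1,0.12,-0.98,0,0],[1,0.12,-0.98,0,0],[1,0.12,-0.98,0,0],[1,0.12,-0.98,0,0],[1,0.12,-0.98,0,0],[1,0.12,-0.98,0,0],[1,0.12,-0.98,0,0],[1,0.12,-0.98,0,0],[1,0.12,-0.98,0,0],[1,0.12,-0.98,0,0],[1,0,0,0,0],[1,0,0,0,0]]

```text
t: 16.6
eef_pos: [0.5355, -0.316, 0.2288]
tool_rot: [-0.001, 0.993, 0.12, -0.002]
contact_force: [-0.2, 0.6, -0.8]
gripper_width: 1.002
grasp_force: 0.0
```

```bash
python3 - <<'E'
from h import *
c,p,d,o=snap("w9");X=cloud(c,d).reshape(-1,3)*1000
print(o["t"],np.round(o["eef_pos"],4),np.round(o["q"],2))
for n,x,y in (("drop",542,-319),):
  Y=X[(abs(X[:,0]-x)<26)&(abs(X[:,1]-y)<26)]
  for a,b in ((8,35),(30,55),(50,60),(60,90)):
    s=Y[(Y[:,2]>a)&(Y[:,2]<b)]
    if len(s)>9: print(n,a,len(s),cv2.minAreaRect(s[:,:2].astype(np.float32)),cv2.minEnclosingCircle(s[:,:2].astype(np.float32)),np.percentile(s[:,2],[50,99]))
E
```

```text
16.6 [ 0.5355 -0.316   0.2288] [ 0.57  0.42 -0.18  1.7   0.09  1.03 -0.97]
drop 8 85 ((552.6051025390625, -317.8488464355469), (8.98672866821289, 30.4454402923584), 25.59003448486328) ((549.0401611328125, -319.55609130859375), 15.22412395477295) [22.4463182 34.8671043]
drop 30 352 ((542.2103271484375, -323.22772216796875), (32.67076110839844, 32.212982177734375), 15.145877838134766) ((541.9884033203125, -323.5097961425781), 16.969057083129883) [45.61678544 54.22108013]
drop 50 44 ((546.259521484375, -324.32440185546875), (22.108430862426758, 14.903264999389648), 77.04478454589844) ((543.2135009765625, -323.6433410644531), 11.291886329650879) [56.71934509 59.97112162]
drop 60 329 ((542.1824340820312, -324.1855163574219), (21.805591583251953, 22.186790466308594), 59.05290603637695) ((542.1534423828125, -323.8564453125), 11.507265090942383) [62.22103156 78.75224066]
```

Call:
servo_tool:
  motion:
    - [[1,0.2,-0.12,0,0],[1,0,0,-0.64,0],[1,0,0,-0.64,0],[1,0,0,-0.64,0],[1,0,0,-0.64,0],[1,0,0,-0.64,0],[1,0,0,-0.64,0],[1,0,0,-0.64,0],[1,0,0,0,0],[0.1,0,0,0,0],[0.1,0,0,0,0],[0.1,0,0,0,0],[0.1,0,0,0,0],[0.1,0,0,0,0],[0.1,0,0,0,0],[0.1,0,0,0,0]]
  newtons: 30

```text
t: 18.25
eef_pos: [0.546, -0.3207, 0.0538]
tool_rot: [0.001, 0.993, 0.12, 0.001]
contact_force: [0.3, 0.2, 6.3]
gripper_width: 0.377
grasp_force: 29.6
```

Call:
servo_tool:
  motion:
    - [[0.1,0,0,0.4,0],[0.1,0,0,0.9,0],[0.1,0,0,0.9,0],[0.1,0,0.4,0.2,0],[0.1,-0.11,0.97,0,0],[0.1,-0.11,0.97,0,0],[0.1,-0.11,0.97,0,0],[0.1,-0.11,0.97,0,0],[0.1,-0.11,0.97,0,0],[0.1,-0.11,0.97,0,0],[0.1,-0.11,0.97,0,0],[0.1,-0.11,0.97,0,0],[0.1,-0.11,0.97,0,0],[0.1,-0.11,0.97,0,0],[0.1,-0.11,0.97,0,0],[0.1,0,0.1,0,0],[0.1,0,0,0,0],[0.1,0,0,0,0]]

```text
t: 20.05
eef_pos: [0.4962, 0.1253, 0.1483]
tool_rot: [0.0, 0.993, 0.12, -0.0]
contact_force: [-0.3, -0.4, -0.6]
gripper_width: 0.377
grasp_force: 30.1
```

```bash
python3 - <<'E'
from h import *
c,p,d,o=snap("w10"); print(o["t"],np.round(o["eef_pos"],4),np.round(o["q"],2))
E
python3 held.py w10 492.7 122.7 60 190; python3 tray.py w10
```

```text
20.05 [0.4962 0.1253 0.1483] [-0.11  0.36 -0.31  2.02  0.16  0.78 -1.85]
92.0 32 x 50,95% [14.2 15.1] y 1,99% [-11.9  14.9] slope dx/dy -0.058
100.0 179 x 50,95% [13.9 15.5] y 1,99% [-14.6  16.8] slope dx/dy -0.066
108.0 219 x 50,95% [14.2 15.7] y 1,99% [-15.1  16.3] slope dx/dy 0.008
116.0 242 x 50,95% [14.3 15.9] y 1,99% [-14.7  16.4] slope dx/dy -0.024
124.0 358 x 50,95% [14.1 16. ] y 1,99% [-19.2  21.7] slope dx/dy -0.013
132.0 970 x 50,95% [13.  15.8] y 1,99% [-25.   23.7] slope dx/dy -0.014
140.0 1226 x 50,95% [10.  14.7] y 1,99% [-25.   25.3] slope dx/dy -0.015
148.0 1311 x 50,95% [ 8.6 14.8] y 1,99% [-25.2  23.8] slope dx/dy -0.028
156.0 1305 x 50,95% [ 5.4 14.8] y 1,99% [-21.3  23.6] slope dx/dy -0.024
164.0 1093 x 50,95% [ 4.6 16.6] y 1,99% [-24.9  25.1] slope dx/dy -0.037
172.0 722 x 50,95% [15.6 17.1] y 1,99% [-25.8  25.8] slope dx/dy -0.024
180.0 493 x 50,95% [15.7 16.4] y 1,99% [-25.8  25.8] slope dx/dy -0.013
zmin [100.5 106.1]
bottle_insert z 32.9 [479.7 176.2] [ 89.5 217.2] 12.9
small_insert z 16.9 [574.3 198.2] [ 94.9 232.7] 12.9
  hole [559.3 250.2] [49.4 49.6] 82.9
  hole [583.5 143.8] [38.7 70.9] 12.5
```

View pics/w10.png

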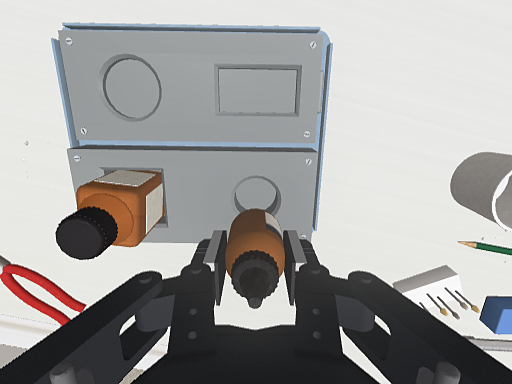

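The dropper is held over the round pocket, with its body at (256,235) and the pocket at (256,195). The square bottle stands in its pocket at (120,205). Lowering.

Call:
servo_tool:
  motion:
    - [[0.1,0.023,-0.012,-0.4,0],[0.1,0,0,-0.4,0],[0.1,0,0,-0.4,0],[0.1,0,0,-0.4,0],[0.1,0,0,-0.25,0],[0.1,0,0,-0.15,0],[0.1,0,0,-0.08,0],[0.1,0,0,-0.05,0],[0.1,0,0,0,0],[0.1,0,0,0,0]]

```text
t: 21.1
eef_pos: [0.4977, 0.126, 0.0636]
tool_rot: [-0.0, 0.993, 0.12, 0.0]
contact_force: [-0.7, -1.2, -1.0]
gripper_width: 0.372
grasp_force: 30.1
```

Call:
servo_tool:
  motion:
    - [[0.1,0,0,-0.05,0],[0.1,0,0,0,0]]

```text
t: 21.3
eef_pos: [0.4986, 0.1263, 0.0627]
tool_rot: [-0.0, 0.993, 0.12, 0.001]
contact_force: [-1.9, -2.1, 11.4]
gripper_width: 0.375
grasp_force: 31.2
```

Call:
servo_tool:
  motion:
    - [[0.1,0,0,0.03,0],[0.6,0,0,0,0],[0.6,0,0,0,0],[0.6,0,0,0,0],[0.6,0,0,0.8,0],[0.8,0,0,1,0],[1,0,0,1,0],[1,0,0,1,0],[1,0,0,0,0]]

```text
t: 22.2
eef_pos: [0.5004, 0.1272, 0.2196]
tool_rot: [-0.001, 0.993, 0.12, 0.005]
contact_force: [0.5, 0.5, 1.1]
gripper_width: 1.001
grasp_force: 0.0
```

```bash
python3 - <<'E'
from h import *
c,p,d,o=snap("w11");X=cloud(c,d).reshape(-1,3)*1000
print(o["t"],np.round(o["eef_pos"],4))
for x,y,z in ((493,123,8.8),(469,232,8.8)):
  Y=X[(abs(X[:,0]-x)<30)&(abs(X[:,1]-y)<30)]
  for a,b in ((60,80),(81,100),(100,120)):
    s=Y[(Y[:,2]>a)&(Y[:,2]<b)]
    if len(s)>20: print(x,a,len(s),cv2.minAreaRect(s[:,:2].astype(np.float32)),np.percentile(s[:,2],[50,99]))
E
```

```text
22.2 [0.5004 0.1272 0.2196]
493 60 343 ((493.8598327636719, 122.2715835571289), (22.50934410095215, 22.397422790527344), 58.13090133666992) [70.48742982 79.60247981]
493 81 56 ((494.1548156738281, 121.81954193115234), (6.832815647125244, 7.905905723571777), 42.12327194213867) [85.63377754 88.07804375]
469 60 533 ((479.2315368652344, 221.5841522216797), (59.6229248046875, 31.34183692932129), 55.008792877197266) [72.4972376  79.89097607]
469 81 957 ((468.0952453613281, 229.50164794921875), (42.91920471191406, 43.54933547973633), 5.011017322540283) [84.99759182 99.13201944]
469 100 1107 ((468.6263732910156, 229.10342407226562), (29.891071319580078, 29.82193946838379), 6.372970104217529) [115.10138393 116.90246944]
```

Call:
servo_tool:
  motion:
    - [[1,0.15,-0.93,0,0],[1,0.15,-0.93,0,0],[1,0.15,-0.93,0,0],[1,0.15,-0.93,0,0],[1,0.15,-0.93,0,0],[1,0.15,-0.93,0,0],[1,0.15,-0.93,0,0],[1,0.15,-0.93,0,0],[1,0.15,-0.93,0,0],[1,0,0,0,0],[1,0,0,0,0]]

```text
t: 23.35
eef_pos: [0.5504, -0.2094, 0.2125]
tool_rot: [-0.001, 0.993, 0.119, -0.001]
contact_force: [0.7, 0.7, -0.2]
gripper_width: 1.003
grasp_force: 0.0
```

```bash
python3 - <<'E'
from h import *
c,p,d,o=snap("w12");X=cloud(c,d).reshape(-1,3)*1000
print(o["t"],np.round(o["eef_pos"],4),np.round(o["tool_rot"],3))
Y=X[(abs(X[:,0]-550)<32)&(abs(X[:,1]+209)<32)]
for a,b in ((8,30),(15,30)):
    s=Y[(Y[:,2]>a)&(Y[:,2]<b)]
    print(a,len(s),cv2.minAreaRect(s[:,:2].astype(np.float32)),cv2.minEnclosingCircle(s[:,:2].astype(np.float32)),np.percentile(s[:,2],[50,99]))
E
```

```text
23.35 [ 0.5504 -0.2094  0.2125] [-0.001  0.993  0.119 -0.001]
8 1004 ((550.0823974609375, -208.47872924804688), (41.56810760498047, 41.585758209228516), 14.459199905395508) ((549.6787109375, -208.92361450195312), 21.552461624145508) [15.09420073 18.83258803]
15 513 ((549.9537963867188, -208.51187133789062), (41.30252456665039, 41.585758209228516), 14.459199905395508) ((549.6787109375, -208.92361450195312), 21.552461624145508) [16.82988769 19.1449944 ]
```

Call:
servo_tool:
  motion:
    - [[0.7,0.03,0.07,0,0],[0.7,0,0,-0.65,0],[0.7,0,0,-0.65,0],[0.7,0,0,-0.65,0],[0.7,0,0,-0.65,0],[0.7,0,0,-0.65,0],[0.7,0,0,-0.65,0],[0.7,0,0,-0.6,0],[0.7,0,0,0,0],[0.7,0,0,0,0]]

```text
t: 24.4
eef_pos: [0.5527, -0.2047, 0.0346]
tool_rot: [-0.0, 0.993, 0.121, -0.0]
contact_force: [1.1, 0.3, 0.5]
gripper_width: 0.698
grasp_force: 0.0
```

Call:
servo_tool:
  motion:
    - [[0.7,0,-0.03,-0.08,0],[0.7,0,0,0,0],[0.2,0,0,0,0],[0.2,0,0,0,0],[0.2,0,0,0,0],[0.2,0,0,0,0],[0.2,0,0,0,0]]
  newtons: 30

```text
t: 25.1
eef_pos: [0.5531, -0.2075, 0.0324]
tool_rot: [0.0, 0.993, 0.12, 0.001]
contact_force: [-1.8, 0.9, 6.2]
gripper_width: 0.472
grasp_force: 29.5
```

Call:
servo_tool:
  motion:
    - [[0.2,0,0,0.3,0],[0.2,0,0,0.5,0],[0.2,0,0,0,0]]

```text
t: 25.4
eef_pos: [0.5544, -0.2078, 0.0662]
tool_rot: [0.001, 0.993, 0.12, 0.002]
contact_force: [-0.3, 0.2, -0.2]
gripper_width: 0.471
grasp_force: 30.3
```

Call:
servo_tool:
  motion:
    - [[0.2,0,0,0.9,0],[0.2,0,0.2,0.9,0],[0.2,0.02,0.93,0.3,0],[0.2,0.02,0.98,0,0],[0.2,0.02,0.98,0,0],[0.2,0.02,0.98,0,0],[0.2,0.02,0.98,0,0],[0.2,0.02,0.98,0,0],[0.2,0.02,0.98,0,0],[0.2,0.02,0.98,0,0],[0.2,0.02,0.98,0,0],[0.2,0.02,0.98,0,0],[0.2,0.02,0.98,0,0],[0.2,0,0.5,0,0],[0.2,0,0,0,0],[0.2,0,0,0,0]]

```text
t: 27.0
eef_pos: [0.5611, 0.2496, 0.1468]
tool_rot: [0.0, 0.993, 0.121, -0.0]
contact_force: [0.2, -0.3, -1.2]
gripper_width: 0.469
grasp_force: 30.6
```

```bash
python3 - <<'E'
from h import *
c,p,d,o=snap("w13"); print(o["t"],np.round(o["eef_pos"],4),np.round(o["q"],2))
X=cloud(c,d)*1000; h=cv2.cvtColor(p,cv2.COLOR_RGB2HSV)
m=(cv2.inRange(h,(80,60,40),(105,255,255))>0)&(X[...,2]>100)&(X[...,2]<150)
s=X[m]; print(len(s),np.percentile(s[:,2],[1,50,99]))
t=s[s[:,2]>np.percentile(s[:,2],50)]; print(cv2.minEnclosingCircle(s[:,:2].astype(np.float32)),cv2.minAreaRect(s[:,:2].astype(np.float32)))
E
python3 tray.py w13
```

```text
27.0 [0.5611 0.2496 0.1468] [-0.34  0.51 -0.25  1.79  0.16  0.87 -1.98]
4576 [119.00390414 128.70365886 132.93755795]
((557.9083251953125, 248.02964782714844), 21.55687141418457) ((557.7498779296875, 248.19952392578125), (42.710784912109375, 40.179168701171875), 13.520365715026855)
bottle_insert z 32.8 [511.6 121.8] [52.4 97.6] 13.1
small_insert z 16.9 [572.2 193.5] [101.6 224.4] 12.8
  hole [584.  144.2] [39.4 71.1] 13.1
```

View pics/w13.png

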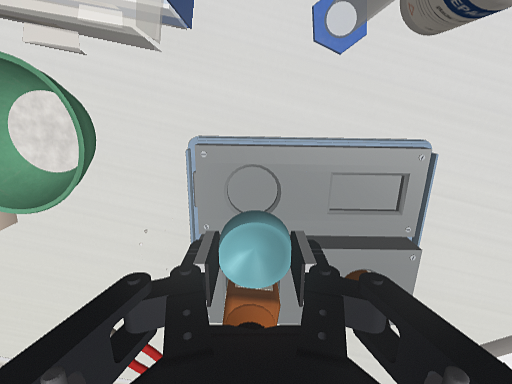

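The dish is held level at (255,248), with its pocket at (252,188) ahead because of perspective. It measures 1.4 / 2.6 mm short, so I correct and lower.

Call:
servo_tool:
  motion:
    - [[0.2,0.035,0.065,-0.2,0],[0.2,0,0,-0.4,0],[0.2,0,0,-0.5,0],[0.2,0,0,-0.5,0],[0.2,0,0,-0.4,0],[0.2,0,0,-0.3,0],[0.2,0,0,-0.15,0],[0.2,0,0,-0.1,0],[0.2,0,0,0,0],[0.2,0,0,0,0]]

```text
t: 28.05
eef_pos: [0.5632, 0.2528, 0.0458]
tool_rot: [-0.0, 0.993, 0.12, 0.001]
contact_force: [-1.3, -0.8, -0.8]
gripper_width: 0.467
grasp_force: 30.6
```

Call:
servo_tool:
  motion:
    - [[0.2,0,0,-0.04,0],[0.2,0,0,0,0]]

```text
t: 28.25
eef_pos: [0.563, 0.2526, 0.0439]
tool_rot: [-0.0, 0.993, 0.12, 0.0]
contact_force: [-0.4, 0.3, -1.0]
gripper_width: 0.471
grasp_force: 30.6
```

Call:
servo_tool:
  motion:
    - [[0.2,0,0,-0.05,0],[0.2,0,0,0,0]]

```text
t: 28.45
eef_pos: [0.5628, 0.2526, 0.0415]
tool_rot: [-0.0, 0.993, 0.12, 0.0]
contact_force: [-0.3, -0.2, 0.1]
gripper_width: 0.466
grasp_force: 30.6
```

Call:
servo_tool:
  motion:
    - [[0.2,0,0,-0.03,0],[0.2,0,0,0,0]]

```text
t: 28.65
eef_pos: [0.5629, 0.2526, 0.0414]
tool_rot: [0.0, 0.993, 0.12, 0.0]
contact_force: [-2.2, -1.6, 9.1]
gripper_width: 0.467
grasp_force: 31.5
```

Call:
servo_tool:
  motion:
    - [[0.6,0,0,0,0],[0.6,0,0,0,0],[0.6,0,0,0,0],[0.6,0,0,0.5,0],[0.8,0,0,1,0],[1,0,0,1,0],[1,0,0,1,0],[1,0,0,1,0],[1,0,0,0,0],[1,0,0,0,0]]

```text
t: 29.65
eef_pos: [0.5631, 0.2527, 0.2212]
tool_rot: [-0.0, 0.993, 0.12, 0.001]
contact_force: [0.6, -1.0, -0.8]
gripper_width: 1.003
grasp_force: 0.0
```

```bash
python3 - <<'E'
from h import *
c,p,d,o=snap("w14"); print(o["t"],np.round(o["eef_pos"],4),np.round(o["q"],2))
X=cloud(c,d)*1000; h=cv2.cvtColor(p,cv2.COLOR_RGB2HSV)
m=(cv2.inRange(h,(80,60,40),(105,255,255))>0)&(abs(X[...,0]-559)<30)&(abs(X[...,1]-251)<30)&(X[...,2]>18)
s=X[m]; print(len(s),np.percentile(s[:,2],[1,50,95,99])); print(cv2.minEnclosingCircle(s[:,:2].astype(np.float32)))
E
python3 tray.py w14
```

```text
29.65 [0.5631 0.2527 0.2212] [-0.33  0.43 -0.26  1.72  0.13  1.01 -1.96]
882 [18.0809397  24.68241441 27.20560683 27.7277972 ]
((559.49365234375, 251.07281494140625), 21.587236404418945)
bottle_insert z 32.8 [479.8 176.2] [ 89.7 217. ] 13.0
small_insert z 16.8 [571.5 197.2] [101.8 217.3] 12.9
  hole [557.5 251. ] [47. 50.] 0.0
  hole [584.1 143.9] [39.2 72.3] 12.4
```

Dish seated (top at 27.2 = 9 + 18, centred on its pocket). On to the bur stand, turning 1.965 rad so the fingers close across its 30 mm.

Call:
servo_tool:
  motion:
    - [[1,-0.19,-0.5,0,0.96],[1,-0.19,-0.5,0,0.96],[1,-0.19,-0.5,0,0.96],[1,-0.19,-0.5,0,0.96],[1,-0.19,-0.5,0,0.96],[1,-0.19,-0.5,0,0.96],[1,-0.19,-0.5,0,0.96],[1,-0.19,-0.5,0,0.96],[1,-0.19,-0.5,0,0.96],[1,-0.19,-0.5,0,0.96],[1,-0.19,-0.5,0,0.96],[1,-0.19,-0.5,0,0.96],[1,-0.19,-0.5,0,0.96],[1,-0.19,-0.5,0,0.96],[1,-0.19,-0.5,0,0.96],[1,-0.19,-0.5,0,0.96],[1,-0.19,-0.5,0,0.96],[1,0,0,0,0],[1,0,0,0,0]]

```text
t: 31.6
eef_pos: [0.4328, -0.0874, 0.2192]
tool_rot: [-0.001, 0.455, 0.89, -0.0]
contact_force: [0.4, 0.3, 0.0]
gripper_width: 0.998
grasp_force: 0.0
```

```bash
python3 t.py; python3 - <<'E'
from h import *
c,p,d,o=snap("w15");X=cloud(c,d).reshape(-1,3)*1000
print(np.round(o["eef_pos"],4),np.round(o["q"],2))
Y=X[(abs(X[:,0]-429)<45)&(abs(X[:,1]+88)<45)]
for a,b in ((8,60),(17,23),(30,60)):
    s=Y[(Y[:,2]>a)&(Y[:,2]<b)]
    if len(s)>9: print(a,len(s),cv2.minAreaRect(s[:,:2].astype(np.float32)),np.percentile(s[:,2],[50,99]))
E
```

```text
31.6 [ 0.051 -0.048 -0.047] [0.44 0.27 0.02] 0.5906784083919061 0.20387729164212942 yaw 2.196848907059578
[ 0.4328 -0.0874  0.2192] [ 0.49  0.17 -0.47  2.1   0.1   0.9   0.59]
8 1311 ((427.6690368652344, -87.31202697753906), (29.46526336669922, 61.648956298828125), 36.173152923583984) [20.07611753 52.27772263]
17 1144 ((427.7823486328125, -87.48304748535156), (29.237607955932617, 61.357059478759766), 36.40357971191406) [19.97731603 21.51989362]
30 125 ((427.9197692871094, -86.82624816894531), (13.091512680053711, 50.69698715209961), 35.296566009521484) [49.10253379 53.11323296]
```

View pics/w15.png

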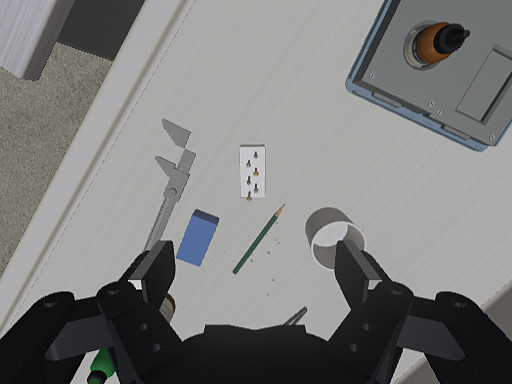

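The bur stand at (252,170) is aligned with the gripper; the caliper jaws (175,130) and sanding block (198,238) are clear of the half-open fingers.

Call:
servo_tool:
  motion:
    - [[0.6,-0.06,0.03,0,0],[0.6,0,0,-0.6,0],[0.6,0,0,-0.65,0],[0.6,0,0,-0.65,0],[0.6,0,0,-0.65,0],[0.6,0,0,-0.65,0],[0.6,0,0,-0.65,0],[0.6,0,0,-0.6,0],[0.6,0,0,0,0],[0.6,0,0,0,0]]

```text
t: 32.65
eef_pos: [0.4311, -0.0854, 0.0425]
tool_rot: [-0.001, 0.453, 0.891, 0.0]
contact_force: [0.6, 0.1, 1.1]
gripper_width: 0.595
grasp_force: 0.0
```

Call:
servo_tool:
  motion:
    - [[0.6,0,0,-0.23,0],[0.6,0,0,0,0],[0.1,0,0,0,0],[0.1,0,0,0,0],[0.1,0,0,0,0],[0.1,0,0,0,0],[0.1,0,0,0,0]]
  newtons: 35

```text
t: 33.35
eef_pos: [0.4313, -0.0864, 0.0338]
tool_rot: [0.0, 0.454, 0.891, -0.0]
contact_force: [-1.0, -0.2, 5.1]
gripper_width: 0.335
grasp_force: 34.7
```

Call:
servo_tool:
  motion:
    - [[0.1,0,0,0.3,0],[0.1,0,0,0.6,0],[0.1,0,0,0,0]]

```text
t: 33.65
eef_pos: [0.433, -0.0864, 0.0718]
tool_rot: [0.002, 0.454, 0.891, 0.001]
contact_force: [0.2, 0.6, -1.2]
gripper_width: 0.34
grasp_force: 35.3
```

Call:
servo_tool:
  motion:
    - [[0.1,0,0,0.9,0],[0.1,0,0,0.9,0],[0.1,0.1,0.15,0.3,0],[0.1,0.48,0.7,0,-0.42],[0.1,0.48,0.7,0,-0.42],[0.1,0.48,0.7,0,-0.42],[0.1,0.48,0.7,0,-0.42],[0.1,0.48,0.7,0,-0.42],[0.1,0.48,0.7,0,-0.42],[0.1,0.48,0.7,0,-0.42],[0.1,0.43,0.74,0,-0.45],[0.1,0,0,0,0],[0.1,0,0,0,0],[0.1,0,0,0,0]]

```text
t: 35.05
eef_pos: [0.5861, 0.144, 0.1527]
tool_rot: [-0.0, 0.625, 0.781, -0.001]
contact_force: [0.3, 0.6, -1.4]
gripper_width: 0.338
grasp_force: 35.3
```

```bash
python3 t.py; python3 - <<'E'
from h import *
c,p,d,o=snap("w16"); print(np.round(o["eef_pos"],4),np.round(o["q"],2))
X=cloud(c,d).reshape(-1,3)*1000; Y=X[(abs(X[:,0]-584)<60)&(abs(X[:,1]-144)<60)]; h,b=np.histogram(Y[:,2],bins=range(60,240,8)); print([(int(i),int(j)) for i,j in zip(b,h)])
a=np.radians(13); L=np.stack([(X[:,0]-583.9)*np.cos(a)+(X[:,1]-144.1)*np.sin(a),-(X[:,0]-583.9)*np.sin(a)+(X[:,1]-144.1)*np.cos(a),X[:,2]],1)
k=(abs(L[:,0])<14)&(abs(L[:,1])<50)&(L[:,2]>90)&(L[:,2]<145); s=L[k]; print(np.percentile(s,[1,50,99],axis=0).round(1)); 
k=(abs(L[:,0])<28)&(L[:,1]<-14)&(L[:,1]>-50)&(L[:,2]>90)&(L[:,2]<140); print(cv2.minAreaRect(L[k][:,:2].astype(np.float32)),k.sum())
k=(abs(L[:,0])<28)&(L[:,1]>14)&(L[:,1]<50)&(L[:,2]>90)&(L[:,2]<140); print(cv2.minAreaRect(L[k][:,:2].astype(np.float32)),k.sum())
E
python3 tray.py w16
```

```text
35.05 [-0.001  0.013 -0.008] [ 0.32  0.58 -1.44] -0.3320620852709052 -0.0009530844909022562 yaw 1.792320164604892
[0.5861 0.144  0.1527] [-0.04  0.5  -0.4   1.8   0.25  0.89 -0.33]
[(60, 0), (68, 0), (76, 0), (84, 0), (92, 0), (100, 0), (108, 0), (116, 89), (124, 217), (132, 4738), (140, 646), (148, 754), (156, 783), (164, 1587), (172, 1283), (180, 4457), (188, 3449), (196, 4499), (204, 7965), (212, 8582), (220, 6243), (228, 1111)]
[[-13.  -29.9 122.3]
 [  0.2   8.8 138.7]
 [ 13.7  31.1 143.2]]
((1.4321346282958984, -22.791725158691406), (29.80746841430664, 17.41773223876953), 0.08872255682945251) 981
((1.6537294387817383, 22.601131439208984), (17.374265670776367, 30.01500129699707), 89.41073608398438) 2102
bottle_insert z 32.9 [480.6 171.5] [ 89.9 207.1] 12.7
  hole [488.5 116. ] [43. 48.] 0.0
small_insert z 16.9 [571.5 194.9] [101.  210.8] 12.9
  hole [557.9 251.7] [50.  47.8] 51.3
```

View pics/w16.png

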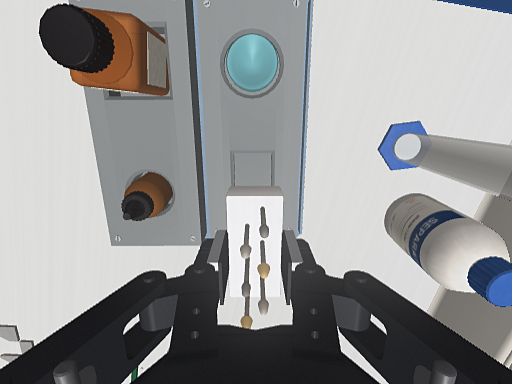

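The bur stand is held level at (256,240), ahead of the slot's visible end at (252,168); the other three stand in their pockets. I check the slot in this same view.

```bash
python3 - <<'E'
from h import *
c,p,d=load("w16"); X=cloud(c,d).reshape(-1,3)*1000
a=np.radians(13); L=np.stack([(X[:,0]-583.9)*np.cos(a)+(X[:,1]-144.1)*np.sin(a),-(X[:,0]-583.9)*np.sin(a)+(X[:,1]-144.1)*np.cos(a),X[:,2]],1)
for lo,hi,n in ((7,11,"floor"),(15.5,19,"top")):
    k=(abs(L[:,0])<30)&(L[:,1]>15)&(L[:,1]<50)&(L[:,2]>lo)&(L[:,2]<hi); s=L[k]
    print(n,len(s),np.percentile(s,[1,99],axis=0).round(1).tolist())
    for y in (22,26,30):
        q=s[abs(s[:,1]-y)<2]; 
        if len(q): x=np.sort(q[:,0]); g=np.argmax(np.diff(x)); print(y,len(x),x[0].round(1),x[-1].round(1),"gap",x[g].round(1),x[g+1].round(1))
h=cv2.cvtColor(p,cv2.COLOR_RGB2HSV).reshape(-1,3); k=(h[:,0]>80)&(h[:,0]<105)&(h[:,1]>60)&(abs(X[:,0]-559)<30)&(abs(X[:,1]-251)<30)&(X[:,2]>18); print(cv2.minEnclosingCircle(X[k][:,:2].astype(np.float32)))
E
```

```text
floor 667 [[-18.4, 15.6, 7.5], [16.8, 32.6, 10.4]]
22 149 -18.4 16.8 gap -4.7 -3.7
26 149 -18.3 16.7 gap -14.3 -13.4
30 149 -18.2 17.6 gap 3.2 4.1
top 1460 [[-29.7, 15.6, 15.6], [29.6, 49.5, 18.5]]
22 86 -29.2 29.7 gap -19.8 19.3
26 96 -30.0 29.5 gap -19.6 18.2
30 100 -29.9 29.5 gap -19.5 18.2
((559.0244140625, 250.9770050048828), 21.307723999023438)
```

Call:
servo_tool:
  motion:
    - [[0.1,-0.052,-0.025,-0.3,0],[0.1,0,0,-0.5,0],[0.1,0,0,-0.5,0],[0.1,0,0,-0.5,0],[0.1,0,0,-0.4,0],[0.1,0,0,-0.25,0],[0.1,0,0,-0.15,0],[0.1,0,0,-0.05,0],[0.1,0,0,0,0],[0.1,0,0,0,0]]

```text
t: 36.1
eef_pos: [0.5852, 0.1445, 0.0479]
tool_rot: [0.0, 0.624, 0.781, 0.001]
contact_force: [0.0, 0.1, -1.7]
gripper_width: 0.337
grasp_force: 35.3
```

Call:
servo_tool:
  motion:
    - [[0.1,0,0,-0.04,0],[0.1,0,0,0,0]]

```text
t: 36.3
eef_pos: [0.5848, 0.1444, 0.0458]
tool_rot: [0.0, 0.624, 0.781, 0.0]
contact_force: [-0.3, 0.0, -1.1]
gripper_width: 0.337
grasp_force: 35.3
```

Call:
servo_tool:
  motion:
    - [[0.1,0,0,-0.05,0],[0.1,0,0,0,0]]

```text
t: 36.5
eef_pos: [0.5846, 0.1443, 0.0434]
tool_rot: [-0.0, 0.624, 0.781, -0.0]
contact_force: [-0.2, -0.5, -1.0]
gripper_width: 0.343
grasp_force: 35.3
```

Call:
servo_tool:
  motion:
    - [[0.1,0,0,-0.03,0],[0.1,0,0,0,0]]

```text
t: 36.7
eef_pos: [0.5847, 0.1444, 0.0429]
tool_rot: [0.0, 0.624, 0.781, -0.0]
contact_force: [-2.3, -0.1, 4.1]
gripper_width: 0.337
grasp_force: 35.9
```

Contact at floor height. Release, rise, back off and look.

Call:
servo_tool:
  motion:
    - [[0.5,0,0,0,0],[0.5,0,0,0,0],[0.5,0,0,0,0],[0.5,0,0,0.3,0],[0.5,0,0,1,0],[0.6,0,0,1,0],[0.8,0,0,1,0],[1,0,0,1,0],[1,0,-0.9,0.9,0],[1,-0.5,-0.9,0.5,0],[1,-0.5,-0.5,0,0],[1,0,0,0,0],[1,0,0,0,0]]

```text
t: 38.0
eef_pos: [0.5445, 0.0528, 0.2706]
tool_rot: [0.0, 0.625, 0.781, 0.0]
contact_force: [-0.4, 0.4, 0.9]
gripper_width: 0.999
grasp_force: 0.0
```

```bash
python3 t.py; python3 - <<'E'
from h import *
c,p,d,o=snap("w17"); X=cloud(c,d).reshape(-1,3)*1000
for n,x,y,bs in (("liq",469,231,((100,125),)),("drop",493,123,((60,95),)),("dish",559,251,((20,35),)),("bur",584,144,((25,33),(40,75)))):
  for a,b in bs:
    Y=X[(abs(X[:,0]-x)<42)&(abs(X[:,1]-y)<38)&(X[:,2]>a)&(X[:,2]<b)]
    if len(Y)>9: print(n,a,len(Y),cv2.minAreaRect(Y[:,:2].astype(np.float32)),np.percentile(Y[:,2],[50,99]).round(1))
E
```

```text
38.0 [ 0.054 -0.052 -0.005] [-0.36  0.36  0.91] -0.11071719691063306 0.04564340924844146 yaw 1.792167304935241
drop 60 351 ((494.3087158203125, 122.69290161132812), (22.677425384521484, 21.91969871520996), 76.7152099609375) [71.  87.2]
dish 20 533 ((562.3590087890625, 234.43426513671875), (42.951507568359375, 44.62149429321289), 11.281777381896973) [25.2 27.9]
bur 25 1122 ((584.2785034179688, 144.6793212890625), (30.32251739501953, 61.134647369384766), 12.624677658081055) [28.9 30.7]
bur 40 114 ((584.4783325195312, 144.11964416503906), (12.612711906433105, 51.74797058105469), 12.339776992797852) [58.7 61.9]
```

View pics/w17.png

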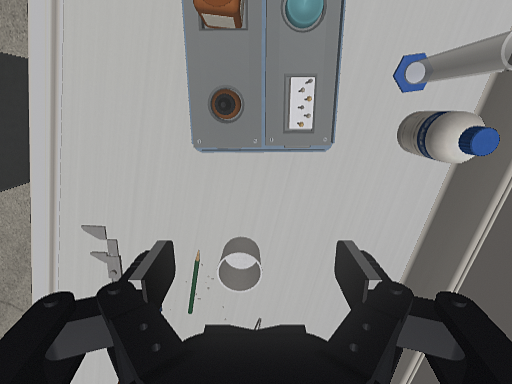

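All four are seated in the tray: bur stand at (301,103) with its top at 28.9 mm, dropper (226,104), dish (305,10), square bottle (222,12). The cup at (240,264) is untouched and the gripper is clear, so I hand in.

```bash
python3 -c "
from station import bot
print(bot.hand_in())"
```

```text
the job is handed in; nothing more can be done
None
```

The job is handed in at about 38 s on the robot clock: the square bottle, dropper bottle, dish and bur stand are each upright in their pockets, the cap is screwed home to its stop, and I left the round bottle, sanding block and cup alone.

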